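# Change the supply over from one lever valve to the other

### The arm

A 6-joint arm with a two-finger parallel gripper is mounted at the origin on a cart in front of the work surface, level with it; the furniture and walls round the work are solid. World frame = base frame: x ahead of the robot, y to its left, z up, the work surface at z = 0. Lengths are in m, angles in degrees, forces in N, time in s.
With the tool pointing down it reaches from about 0.3 to 0.75 m from the base axis. Payload 8.5 kg.
Tool frame: the origin (TCP) lies on the centre line of the jaws, within the pads' length; the fingertips stand 11 mm ahead of it and the grasp point (between the pads) lies 8 mm behind it; z points along the fingers, y is the line along which they close (so a half turn about z gives the same grasp; the last joint's range is limited). The gripper opens to 85 mm and grips with 20 to 120 N. Pads are 22 mm wide; open, the fingers measure 114 mm over their backs; the gripper's body (76 mm by 85 mm) begins 54 mm behind the grasp point. The pads swing forward as they close: fully open they stand 13 mm farther back than shut.
Start: joints at [-80.976, 21.807, 74.336, -0, 83.858, -12.336], TCP at [0.2, -0.512, 0.212] pointing down, gripper open.
Joint ranges: [-178.18, 178.18], [-50.72, 133.34], [12.68, 142.11], [-81.47, 261.47], [9.98, 163.14], [-165.26, 165.26]. Speed limits (degrees/s): [136.94, 136.94, 180, 180, 180, 180].

### API

Orientations are given as a 3x3 rotation matrix whose columns are the frame's x, y, z axes.
In Python, from rig import env gives the robot as it stands.
- The arm moves only by the shell command python3 nudge.py [FORCE], which reads ROWS from standard input. ROWS is a JSON list of rows, 1 to 10 of them, each of 5 numbers: dx, dy, dz in fractions of the full range, 1 being 250 mm, then a turn about the tool's z in parts of the range, where 1.0 means pi rad, then the finger opening in m; each row shifts and turns the commanded pose from where the row before left it, along the tool's axes as they then stand; what a row does not reach is not made up. A row lasts 1/10 s, in which the tool goes at most 0.05 m and 8.59 degrees, less where a joint would pass 70% of its speed; a pose out of reach is approached as far as the arm can. The fingers move at their own pace and stop on an object; FORCE is the grip in N (left out, the last holds). Time passes only in rows, so rows that do not move let the fingers close. It prints the time, the measured TCP pose, the force, the opening and the grip force at its end. Input that does not fit is refused with a message, and nothing moves.
- env.observe(): the state, without advancing time (a new reading comes with each control period).
- env.get_image(name): name is "scene" or "top" or "wrist"; returns a dict with "pixels" (384x512x3 uint8, red, green, blue), "K" (3x3 intrinsics, pixels), "extrinsics" (4x4, takes a point from world to camera coordinates). Camera axes: x right, y down, z forward; pixel columns grow to the right and rows downward; lengths in m; the calibration is good to about 2 mm. A picture is of the moment at which its call begins. There is no depth.
- env.close_job(): hands the job in; it is judged then, once.
The state is a dict: "time_s": time; "q": joint angles; "qvel": joint speeds; "joint_efforts": joint torques, N m; "position": TCP position; "tool_rot": TCP orientation; "ft_force": force on the tool from outside, world axes, zero at the start; "wrist_torque": the same for the moment, N m; "grip_width": finger opening in m; "gripper_force": force on a finger pad.
Only numpy, scipy, OpenCV 4.12 (cv2) and the standard library are available. Lean on these libraries where they do the work, as an engineer would, in place of code of your own. Each camera call takes 0.05 s, during which the arm holds its last target. There are 200 camera calls.

### The job

Change the supply over: with a fingertip push the lever of the valve that is now open right round to its stop, square across its pipe, so that it is shut; only then push the other valve's lever right round to its stop, in line with its pipe, so that it is open. The two valves must never be open together. Only push the levers, never take them between the fingers, and leave everything else on the bench where it stands.

Things in the scene. Friction and masses are not known exactly. Their poses are not given: they have to be found in the camera images.
- service_valve: Fixed lever valve now in service (left or right): starts open. Foot plate 80 x 150 x 6 mm, dark grey casting 36 mm wide, pipe along this body's y at 55 mm height, brass stubs to 97 mm either side (pipe tops at 69 mm or lower); the lever on top turns about the vertical through the body's origin, centre line 92 mm up. Origin: under the foot's centre, z up.
- service_lever (a joint): Starts between 1.25 and 1.57. Lever angle, rad: 0 = shut, lever towards the valve body's -x (square across the pipe); grows counterclockwise seen from above; 1.571 = open, lever towards the body's -y (in line with the pipe). Hard stops at both. Stays where left; friction 0.2 N m, some 2 N at the sleeve.
- service_grip (a point): Service valve: middle of the lever's black sleeve, 95 mm from the turning axis, 92 mm above the bench. Sleeve 70 mm long, 16 mm wide, 14 mm thick, its end 125 mm from the axis. x axis along the lever towards the turning axis, z up.
- reserve_valve: Fixed lever valve in reserve, like the first: starts shut. Foot plate 80 x 150 x 6 mm, dark grey casting 36 mm wide, pipe along this body's y at 55 mm height, brass stubs to 97 mm either side (pipe tops at 69 mm or lower); the lever on top turns about the vertical through the body's origin, centre line 92 mm up. Origin: under the foot's centre, z up.
- reserve_lever (a joint): Starts between 0 and 0.12. Lever angle, rad: 0 = shut, lever towards the valve body's -x (square across the pipe); grows counterclockwise seen from above; 1.571 = open, lever towards the body's -y (in line with the pipe). Hard stops at both. Stays where left; friction 0.2 N m, some 2 N at the sleeve.
- reserve_grip (a point): Reserve valve: middle of the lever's black sleeve, 95 mm from the turning axis, 92 mm above the bench. Sleeve 70 mm long, 16 mm wide, 14 mm thick, its end 125 mm from the axis. x axis along the lever towards the turning axis, z up.
- sample_jar: bystander: loose white sample jar with a white screw cap, 41 mm across, 70 mm high, standing between the two valves on the robot's side; origin at the centre of its underside
- wide_jar: bystander: loose sample jar with a black cap, 44 mm across, 62 mm high, behind the valves; origin at the centre of its underside
- hex_keys: bystander: loose folded hex key set, dark blue, 26 x 90 mm and 22 mm high, lying near the front edge on the right; origin at the centre of its underside
- driver: bystander: loose screwdriver lying flat, 177 mm long, 27 mm high, to the left; origin at the middle of its underside

How it is judged:
By the outcome, as a careful person would: the job done as asked, in the order asked, and still so for the second after the job is handed in, with the robot touching nothing.
It also fails if it takes over 64 s, if anything falls off the work surface, if the arm or the gripper's body presses on something with over 40 N, if the wrist force passes 120 N, or if a joint passes its speed limit or range.

## Working session

There is one attempt and no reset: what is moved stays moved. The work goes in short steps, Python scripts to look and compute and a shell command to move; the robot and the scene stay as the last step left them, time stands still between calls to the robot, and variables do not carry over. Pictures are saved under pics/ and viewed, at most 10 in all, crops included, and the job is handed in when it is done.

```bash
ls; mkdir -p pics; python3 - <<'E'
from rig import env
import cv2, numpy as np
for n in ("top","scene"):
    d=env.get_image(n); cv2.imwrite(f"pics/{n}0.png",cv2.resize(d["pixels"][:,:,::-1],(768,576),interpolation=cv2.INTER_CUBIC)); np.savez(f"{n}0.npz",**d)
    print(n,d["K"].round(1).tolist(),d["extrinsics"].round(3).tolist())
s=env.observe();print(s["position"],s["tool_rot"])
E
```

```text
nudge.py
pics
rig.py
top [[384.5, 0.0, 254.7], [0.0, 384.5, 190.2], [0.0, 0.0, 1.0]] [[-0.025, -1.0, 0.003, -0.015], [-0.989, 0.025, -0.143, 0.556], [0.143, -0.007, -0.99, 1.059], [0.0, 0.0, 0.0, 1.0]]
scene [[437.4, 0.0, 253.3], [0.0, 437.4, 195.2], [0.0, 0.0, 1.0]] [[-0.451, -0.892, 0.023, 0.244], [-0.391, 0.174, -0.904, 0.273], [0.803, -0.417, -0.427, 0.848], [0.0, 0.0, 0.0, 1.0]]
[ 0.20026193 -0.51192771  0.21178185] [[ 9.31310012e-01  3.64227408e-01 -2.39786438e-04]
 [ 3.64227408e-01 -9.31309173e-01  1.27309495e-03]
 [ 2.40380765e-04 -1.27298287e-03 -9.99999161e-01]]
```

View pics/top0.png

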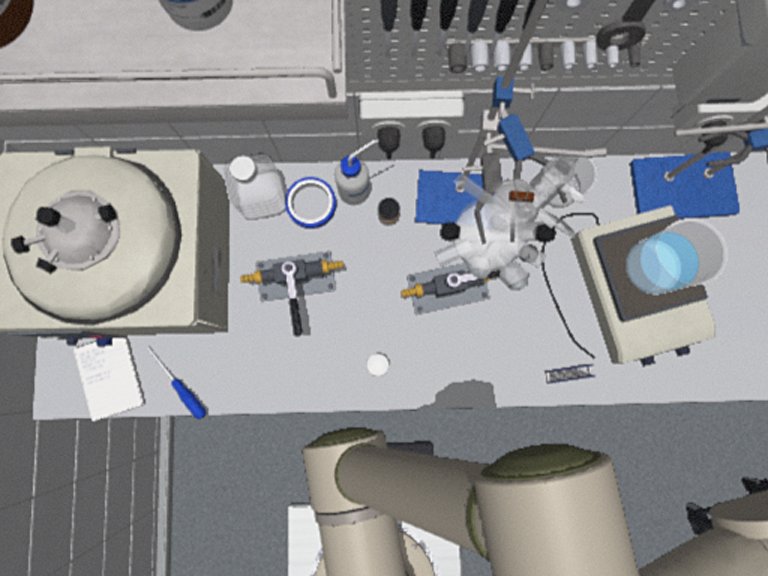

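View pics/scene0.png

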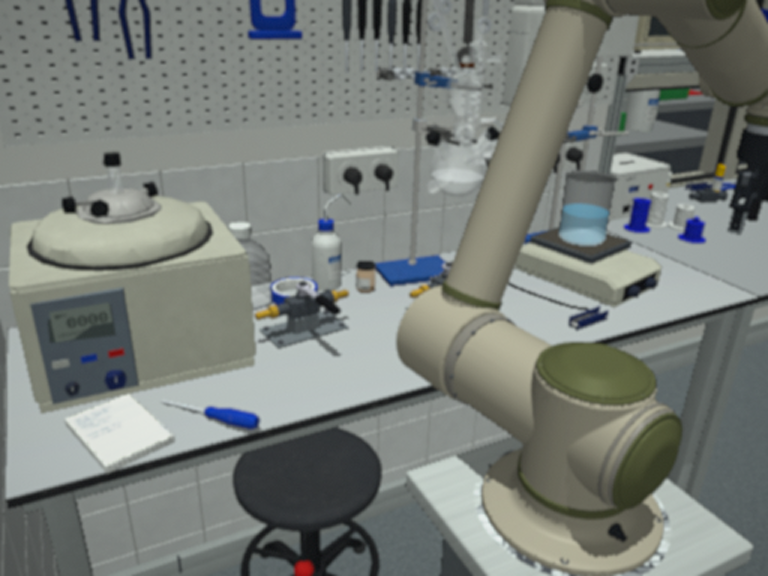

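The top view shows the left valve (hub 290,268; black sleeve end 297,333) shut, so it is the reserve. The right valve (hub 455,281) has its lever in line with the pipe, pointing right under the glassware, so it is the service valve. The white jar is at (378,365), in front and between them. The arm hides the right valve in the scene view. I need an enlarged crop.

```bash
python3 - <<'E'
import cv2, numpy as np
p=np.load("top0.npz")["pixels"][:,:,::-1]
cv2.imwrite("pics/crop1.png",cv2.resize(p[100:250,150:350],(800,600),interpolation=cv2.INTER_CUBIC))
E
```

```text
(no output)
```

View pics/crop1.png

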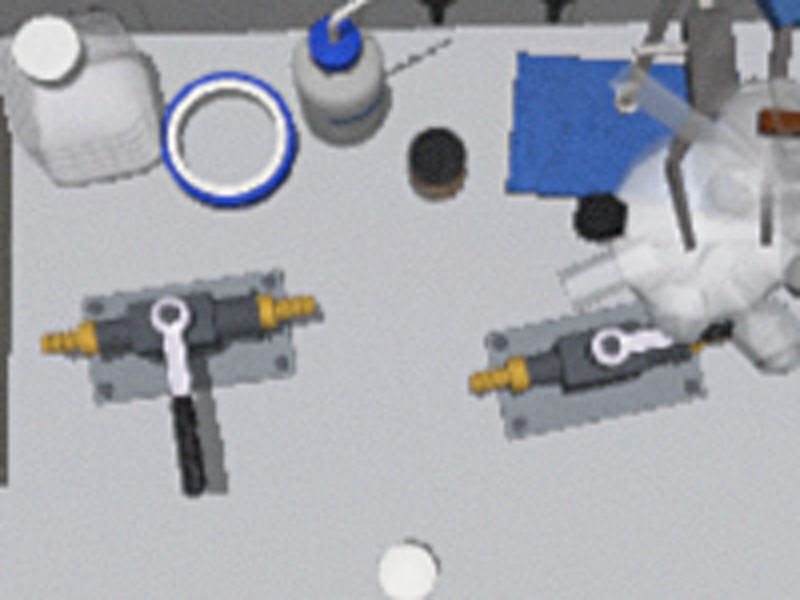

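The crop shows the left foot corners at (82,298), (278,270), (296,375), (100,404), hub (170,315) and sleeve end (194,494). On the right, three foot corners are visible at (484,333), (707,395), (505,440), with hub (612,347). The right lever points right and slightly up, and the glass flask overhangs its sleeve at about (715,330).

```bash
cat > h.py <<'E'
import numpy as np
T=np.load("top0.npz");S=np.load("scene0.npz")
def ray(C,u,v):
    R=C["extrinsics"][:3,:3];t=C["extrinsics"][:3,3]
    return -R.T@t, R.T@np.linalg.inv(C["K"])@[u,v,1]
def plane(C,u,v,z):
    o,d=ray(C,u,v); return o+d*(z-o[2])/d[2]
def tri(u1,v1,u2,v2,A=T,B=S):
    o1,d1=ray(A,u1,v1);o2,d2=ray(B,u2,v2)
    a=np.linalg.lstsq(np.c_[d1,-d2],o2-o1,rcond=None)[0]
    p,q=o1+d1*a[0],o2+d2*a[1]; return (p+q)/2,np.linalg.norm(p-q)
def crop(cx,cy,z): return plane(T,150+(cx+.5)/4-.5,100+(cy+.5)/4-.5,z)
E
python3 - <<'E'
from h import *
np.set_printoptions(precision=4,suppress=True)
L=np.array([crop(*c,.006) for c in [(82,298),(278,270),(296,375),(100,404)]])
R=np.array([crop(*c,.006) for c in [(484,333),(707,395),(505,440)]])
print("Lfoot",L.mean(0),np.linalg.norm(L-np.roll(L,1,0),axis=1),"ang of -y",np.degrees(np.arctan2(*(L[1]-L[0])[[1,0]])),np.degrees(np.arctan2(*(L[2]-L[3])[[1,0]])))
print("Rfoot",(R[0]+R[1])/2,np.linalg.norm(R[1]-R[2]),np.linalg.norm(R[0]-R[2]),np.degrees(np.arctan2(*(R[1]-R[2])[[1,0]])))
print("Lhub",crop(170,315,.1),"end",crop(194,494,.092),crop(184,398,.099))
print("Rhub",crop(612,347,.1),"arm",crop(662,339,.099),crop(720,328,.099))
print("jar",crop(408,571,.07))
f=2/3
for a,b in [((500,235),(457,172)),((498,245),(457,190)),((450,231),(433,137)),((545,233),(494,130))]:
    print("glass",tri(a[0]*f,a[1]*f,b[0]*f,b[1]*f))
E
```

```text
Lfoot [0.5838 0.1409 0.006 ] [0.0806 0.1464 0.08   0.1451] ang of -y -83.11829388502103 -82.92407693592472
Rfoot [ 0.5558 -0.158   0.006 ] 0.15242816785809649 0.0806951234977239 -78.86877447779379
Lhub [0.5833 0.1402 0.1   ] end [0.4623 0.1256 0.092 ] [0.5265 0.1311 0.099 ]
Rhub [ 0.5539 -0.1584  0.1   ] arm [ 0.5587 -0.1927  0.099 ] [ 0.5653 -0.2324  0.099 ]
jar [ 0.4076 -0.0167  0.07  ]
glass (array([ 0.5998, -0.2024,  0.2683]), np.float64(0.016333303884934692))
glass (array([ 0.593 , -0.2039,  0.2333]), np.float64(0.02116724769333125))
glass (array([ 0.585 , -0.1232,  0.346 ]), np.float64(0.00016120125160881167))
glass (array([ 0.5772, -0.2543,  0.3512]), np.float64(0.002019597008747702))
```

Units first: shifts go in shares of 250 mm and turns go in shares of pi rad. So 0.03 m is 0.12, 0.02 m is 0.08.

```bash
echo '[[0.12,0.08,0,0,0.085],[0.12,0.08,0,0,0.085],[0.12,0.08,0,0,0.085],[0,0,0,0,0.085]]' | python3 nudge.py; python3 - <<'E'
from rig import env
import cv2, numpy as np
w=[]
for n in ("wrist","scene"):
    d=env.get_image(n); np.savez(f"{n}1.npz",**d); w.append(d["pixels"][:,:,::-1])
    print(d["K"][0,0],d["extrinsics"].round(3).tolist())
cv2.imwrite("pics/w1.png",cv2.resize(np.vstack([w[0],w[1]]),(450,600) if 0 else (400,600)))
cv2.imwrite("pics/w1a.png",cv2.resize(w[0],(768,576)))
E
```

```text
time_s: 0.5
position: [0.3092, -0.5352, 0.2112]
tool_rot: [[0.93, 0.367, 0.0], [0.367, -0.93, 0.001], [0.001, -0.001, -1.0]]
ft_force: [-0.4, 1.1, -0.4]
grip_width: 0.0852
gripper_force: 0.0
306.0462705183797 [[0.367, -0.93, -0.001, -0.611], [-0.889, -0.351, 0.295, 0.05], [-0.274, -0.107, -0.956, 0.407], [0.0, 0.0, 0.0, 1.0]]
437.38584384631406 [[-0.451, -0.892, 0.023, 0.244], [-0.391, 0.174, -0.904, 0.273], [0.803, -0.417, -0.427, 0.848], [0.0, 0.0, 0.0, 1.0]]
```

View pics/w1a.png

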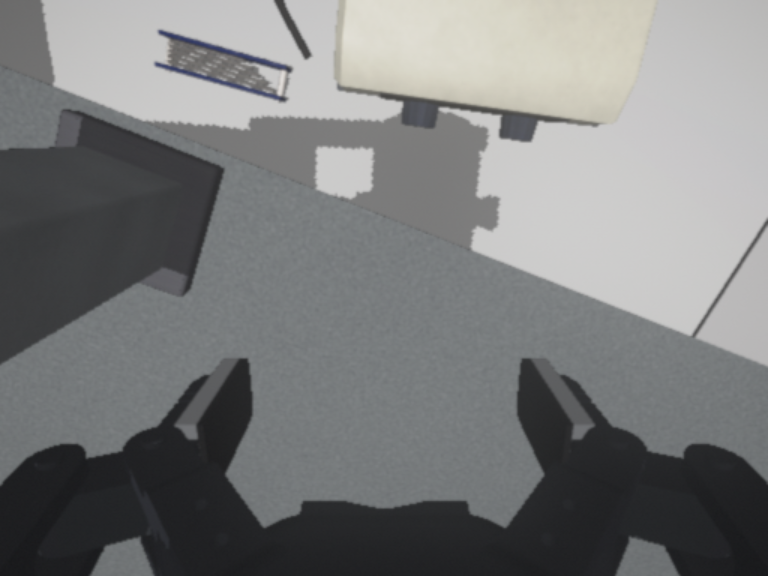

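The wrist view shows the hex keys (225,65), the hotplate front edge (340–620, 90–120) and the open fingers (240,400) and (530,400). Next I'll move to where it sees the service lever.

Converted, -0.031 m is -0.124, 0.027 m is 0.108.

```bash
echo '[[0.108,-0.124,-0.02,0,0.085],[0.108,-0.124,-0.02,0,0.085],[0.108,-0.124,-0.02,0,0.085],[0.108,-0.124,-0.02,0,0.085],[0.108,-0.124,-0.02,0,0.085],[0.108,-0.124,-0.02,0,0.085],[0,0,0,0,0.085]]' | python3 nudge.py; python3 - <<'E'
from rig import env
import cv2, numpy as np
w=[]
for n in ("wrist","top"):
    d=env.get_image(n); np.savez(f"{n}2.npz",**d); w.append(cv2.resize(d["pixels"][:,:,::-1],(400,300)))
    W=d["pixels"][:,:,::-1] if n=="wrist" else W
    T=d["pixels"][100:250,150:400,::-1]
cv2.imwrite("pics/w2.png",cv2.copyMakeBorder(np.vstack([cv2.resize(W[:240],(640,300)),cv2.resize(T,(500,300))[:, :]][:1]+[np.hstack([cv2.resize(T,(500,300)),np.zeros((300,140,3),np.uint8)])]),0,0,0,0,0))
E
```

```text
time_s: 1.3
position: [0.3892, -0.2997, 0.2435]
tool_rot: [[0.93, 0.367, 0.001], [0.367, -0.93, -0.0], [0.001, 0.001, -1.0]]
ft_force: [-0.1, 0.5, 0.2]
grip_width: 0.0848
gripper_force: 0.0
```

View pics/w2.png

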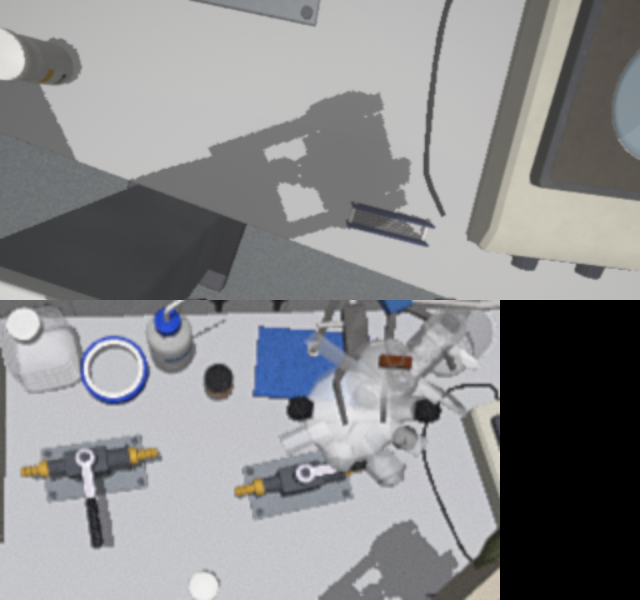

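The wrist view shows the foot plate corner (305,15), the jar (35,55), the hex keys (390,222) and the hotplate's left edge (475–525). The lever is just out of view ahead, so I'll move a bit forward.

Converted, 0.02 m is 0.08, 0.015 m is 0.06.

```bash
echo '[[0.08,0.06,0,0,0.085],[0.08,0.06,0,0,0.085],[0.08,0.06,0,0,0.085],[0,0,0,0,0.085]]' | python3 nudge.py; python3 - <<'E'
from rig import env
import cv2, numpy as np
d=env.get_image("wrist"); np.savez("wrist3.npz",**d); 
cv2.imwrite("pics/w3.png",cv2.resize(d["pixels"][:,:,::-1],(768,576)))
d=env.get_image("scene"); np.savez("scene3.npz",**d)
E
```

```text
time_s: 1.8
position: [0.4621, -0.3252, 0.241]
tool_rot: [[0.932, 0.363, -0.001], [0.363, -0.932, 0.001], [-0.0, -0.001, -1.0]]
ft_force: [-0.9, -0.2, -0.4]
grip_width: 0.0849
gripper_force: 0.0
```

View pics/w3.png

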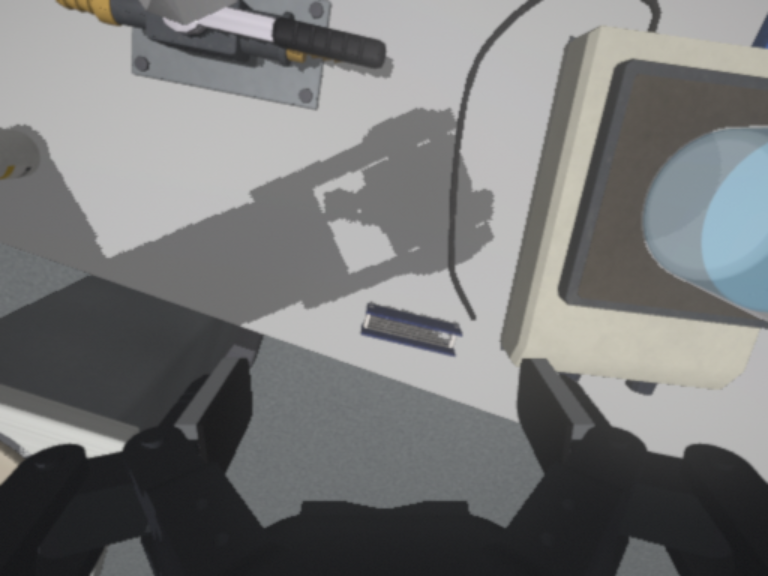

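The wrist view shows the service lever: sleeve from (278,28) to its end (383,52). The hotplate's left top edge runs from (600,30) to (515,362), and glass overhangs near (190,5).

```bash
python3 - <<'E'
from h import *
import cv2
np.set_printoptions(precision=4,suppress=True)
W=np.load("wrist3.npz");f=2/3
w=lambda u,v,z:plane(W,u*f,v*f,z)
print("lever end",w(385,52,.092),"sleeve start",w(277,28,.092), "ref foot corner",w(318,109,.006),"(top:)",crop(707,395,.006))
for z in (.06,.08,.1): print("hotplate",z,w(600,30,z),w(515,362,z))
print("foot of plate",w(572,40,0),w(503,345,0))
t=lambda cx,cy:(150+cx/4,100+cy/4)
print("bulb",tri(*t(770,335),190*f,5*f,T,W))
print("cam",ray(W,0,0)[0])
s=np.load("scene3.npz")["pixels"][:,:,::-1]
cv2.imwrite("pics/s3.png",cv2.resize(s[40:240,200:460],(780,600),interpolation=cv2.INTER_CUBIC))
E
```

```text
lever end [ 0.5789 -0.2802  0.092 ] sleeve start [ 0.5674 -0.2142  0.092 ] ref foot corner [ 0.5323 -0.2399  0.006 ] (top:) [ 0.5307 -0.2393  0.006 ]
hotplate 0.06 [ 0.6483 -0.408   0.06  ] [ 0.4046 -0.464   0.06  ]
hotplate 0.08 [ 0.6416 -0.4015  0.08  ] [ 0.4121 -0.4543  0.08  ]
hotplate 0.1 [ 0.6349 -0.3951  0.1   ] [ 0.4196 -0.4446  0.1   ]
foot of plate [ 0.654  -0.4101  0.    ] [ 0.3942 -0.4743  0.    ]
bulb (array([ 0.5411, -0.2309,  0.2484]), np.float64(0.011644036749841049))
cam [ 0.5337 -0.2975  0.4032]
```

View pics/s3.png

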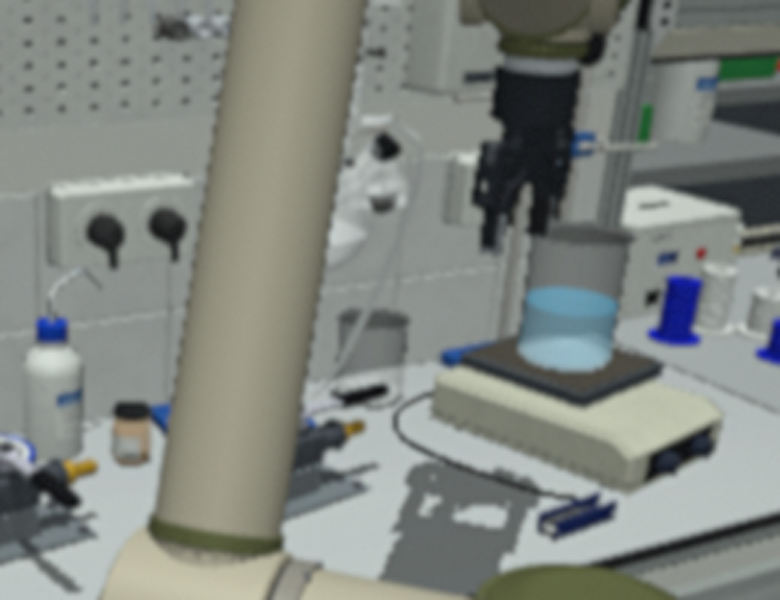

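The scene crop shows the gripper at (530,150) clear of the hotplate, and the glassware hanging at (370,180), well above the bench. The lever is at its open stop. I'll turn the tool half round so that the camera faces the robot and the +y finger can hook behind the lever.

Converted, -8.5 degrees is -0.0472.

```bash
python3 -c "
from rig import env;print(env.observe()['q'])"; echo '[[0,0,0,-0.0472,0.085],[0,0,0,-0.0472,0.085],[0,0,0,-0.0472,0.085],[0,0,0,-0.0472,0.085],[0,0,0,-0.0472,0.085],[0,0,0,-0.0472,0.085],[0,0,0,-0.0472,0.085],[0,0,0,-0.0472,0.085],[0,0,0,-0.0472,0.085],[0,0,0,-0.0472,0.085]]' | python3 nudge.py;python3 -c "
from rig import env;print(env.observe()['q'])"
```

```text
[-4.71807750e+01  2.21410825e+01  6.89347056e+01 -1.87795632e-02
  8.90090352e+01  2.15444966e+01]
time_s: 2.9
position: [0.46, -0.3237, 0.2425]
tool_rot: [[-0.286, 0.958, -0.0], [0.958, 0.286, -0.0], [0.0, -0.0, -1.0]]
ft_force: [-0.1, 0.3, 0.4]
grip_width: 0.0849
gripper_force: 0.0
[-4.71796100e+01  2.20010072e+01  6.90012957e+01 -1.58303216e-02
  8.90080704e+01 -6.37991859e+01]
```

Converted, -8.5 degrees is -0.0472.

```bash
echo '[[0,0,0,-0.0472,0.085],[0,0,0,-0.0472,0.085],[0,0,0,-0.0472,0.085],[0,0,0,-0.0472,0.085],[0,0,0,-0.0472,0.085],[0,0,0,-0.0472,0.085],[0,0,0,-0.0472,0.085],[0,0,0,-0.0472,0.085],[0,0,0,-0.03,0.085],[0,0,0,0,0.085]]' | python3 nudge.py
```

```text
time_s: 3.9
position: [0.4602, -0.3236, 0.2425]
tool_rot: [[-1.0, 0.005, -0.0], [0.005, 1.0, -0.0], [0.0, -0.0, -1.0]]
ft_force: [0.9, -0.4, 0.2]
grip_width: 0.0848
gripper_force: 0.0
```

```bash
echo '[[0,0,0.144,0,0.085],[0,0,0.144,0,0.085],[0,0,0.14,0,0.085],[-0.12,0,0,0,0.085],[-0.12,0,0,0,0.085],[-0.08,0,0,0,0.085],[0,0,0,0,0.085]]' | python3 nudge.py; python3 - <<'E'
from rig import env
import cv2, numpy as np
d=env.get_image("top"); s=env.get_image("scene")
a=cv2.resize(d["pixels"][80:260,230:430,::-1],(400,360),interpolation=3);b=cv2.resize(s["pixels"][0:240,240:460,::-1],(330,360),interpolation=3)
cv2.imwrite("pics/p4.png",np.hstack([a,b]))
E
```

```text
time_s: 4.6
position: [0.5423, -0.3237, 0.1349]
tool_rot: [[-1.0, 0.006, 0.0], [0.006, 1.0, -0.0], [-0.0, -0.0, -1.0]]
ft_force: [-0.1, -0.3, -0.1]
grip_width: 0.085
gripper_force: 0.0
```

View pics/p4.png

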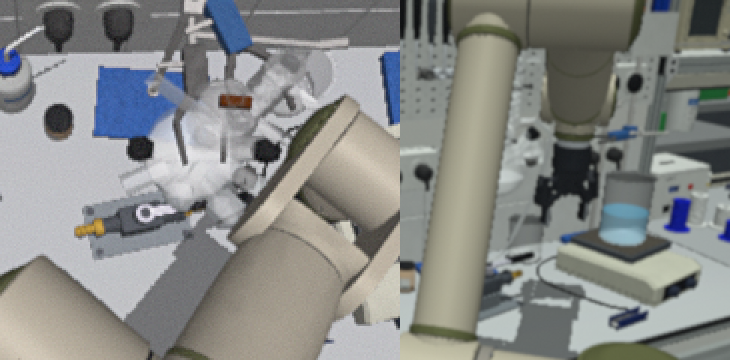

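The top crop shows the tan wrist's lower edge at (235,235), near the glass clamp knob at (265,150). The scene crop shows the flange at (575,140). I'll check the heights before going further.

```bash
python3 - <<'E'
from h import *
np.set_printoptions(precision=3,suppress=True)
for cx,cy in [(575,145),(575,132),(575,118),(580,60),(545,70),(612,70),(555,200)]:
    u,v=240+(cx-400)*2/3,cy*2/3
    o,d=ray(S,u,v); k=(.542-o[0]*1)/d[0]
    # closest approach to vertical axis at TCP
    A=np.array([.5423,-.3237]); k=np.dot(A-o[:2],d[:2])/np.dot(d[:2],d[:2]); p=o+k*d
    print((cx,cy),p,"off",np.linalg.norm(p[:2]-A))
t=lambda cx,cy:(230+cx/2,80+cy/2)
for c in [(235,235),(350,100),(265,150),(245,178),(228,205)]:
    print(c,[plane(T,*t(*c),z)[:2] for z in (.25,.35,.42,.5)])
E
```

```text
(575, 145) [ 0.538 -0.328  0.324] off 0.005980266962093842
(575, 132) [ 0.54  -0.326  0.349] off 0.002950304255372394
(575, 118) [ 0.542 -0.324  0.376] off 0.0002600621798775325
(580, 60) [ 0.545 -0.321  0.481] off 0.003988489974348913
(545, 70) [ 0.582 -0.271  0.461] off 0.065814721315127
(612, 70) [ 0.505 -0.365  0.466] off 0.055483127085396725
(555, 200) [ 0.555 -0.308  0.211] off 0.020011806740484705
(235, 235) [array([ 0.503, -0.241]), array([ 0.491, -0.216]), array([ 0.483, -0.198]), array([ 0.473, -0.178])]
(350, 100) [array([ 0.66 , -0.386]), array([ 0.63 , -0.345]), array([ 0.609, -0.316]), array([ 0.585, -0.282])]
(265, 150) [array([ 0.602, -0.282]), array([ 0.579, -0.252]), array([ 0.562, -0.231]), array([ 0.544, -0.208])]
(245, 178) [array([ 0.569, -0.256]), array([ 0.55, -0.23]), array([ 0.536, -0.211]), array([ 0.521, -0.189])]
(228, 205) [array([ 0.538, -0.235]), array([ 0.522, -0.21 ]), array([ 0.511, -0.193]), array([ 0.498, -0.174])]
```

Converted, -0.02 m is -0.08, -0.007 m is -0.028.

```bash
echo '[[-0.08,-0.028,0,0,0.085],[-0.08,0,0,0,0.085],[0,0,0,0,0.085]]' | python3 nudge.py; python3 - <<'E'
from h import *
from rig import env
import cv2, numpy as np
print(tri(520/1.5,197/1.5,465/1.5,55/1.5))
print(env.observe()["joint_efforts"])
d=env.get_image("top"); s=env.get_image("scene")
a=cv2.resize(d["pixels"][80:260,230:430,::-1],(400,360),interpolation=3);b=cv2.resize(s["pixels"][0:180,280:460,::-1],(360,360),interpolation=3)
cv2.imwrite("pics/p5.png",np.hstack([a,b]))
E
```

```text
time_s: 5.0
position: [0.5815, -0.331, 0.1352]
tool_rot: [[-1.0, 0.005, 0.0], [0.005, 1.0, -0.0], [-0.0, -0.0, -1.0]]
ft_force: [-0.6, -0.8, -0.3]
grip_width: 0.085
gripper_force: 0.0
(array([ 0.5895848 , -0.18555241,  0.48835557]), np.float64(0.0024460951784228344))
[  0.47538148 -57.47748256 -24.18361366   0.0686225    0.1253764
   0.17602108]
```

View pics/p5.png

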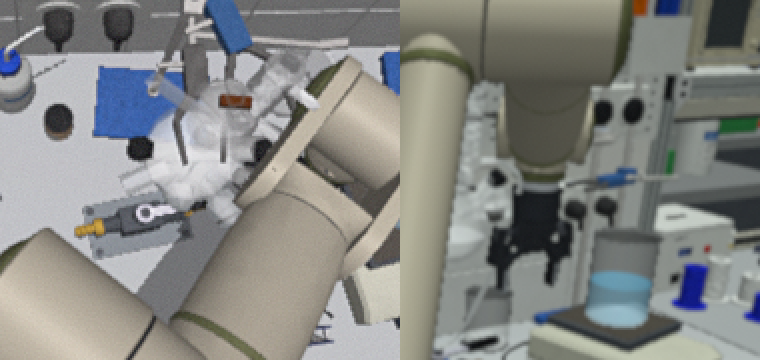

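The top crop shows the arm's side cover edge running from (240,195) to (355,60). A white glass tip at (312,98) is close to it. The scene crop shows the gripper at (540,230), free of contact. I'll work out where that tip and the receiver stand.

```bash
python3 - <<'E'
from h import *
import cv2
np.set_printoptions(precision=3,suppress=True)
t=lambda cx,cy:(230+cx/2,80+cy/2)
print("receiver base",plane(S,324,173,0),"top",[plane(S,324,147,z) for z in(.08,.1,.12)])
for n,c in dict(tip=(312,98),ringA=(240,195),ringB=(355,60)).items(): print(n,[plane(T,*t(*c),z)[:2] for z in (.2,.3,.4,.5,.6)])
a=T["pixels"][80:200,300:420,::-1]; b=S["pixels"][0:140,260:400,::-1]
cv2.imwrite("pics/g.png",np.hstack([cv2.resize(x,(400,400),interpolation=3) for x in(a,b)]))
E
```

```text
receiver base [ 0.734 -0.386  0.   ] top [array([ 0.785, -0.413,  0.08 ]), array([ 0.737, -0.378,  0.1  ]), array([ 0.689, -0.342,  0.12 ])]
tip [array([ 0.678, -0.36 ]), array([ 0.648, -0.323]), array([ 0.618, -0.287]), array([ 0.588, -0.25 ]), array([ 0.558, -0.214])]
ringA [array([ 0.558, -0.262]), array([ 0.541, -0.236]), array([ 0.523, -0.21 ]), array([ 0.506, -0.184]), array([ 0.489, -0.158])]
ringB [array([ 0.727, -0.418]), array([ 0.691, -0.375]), array([ 0.656, -0.332]), array([ 0.62 , -0.289]), array([ 0.585, -0.247])]
```

View pics/g.png

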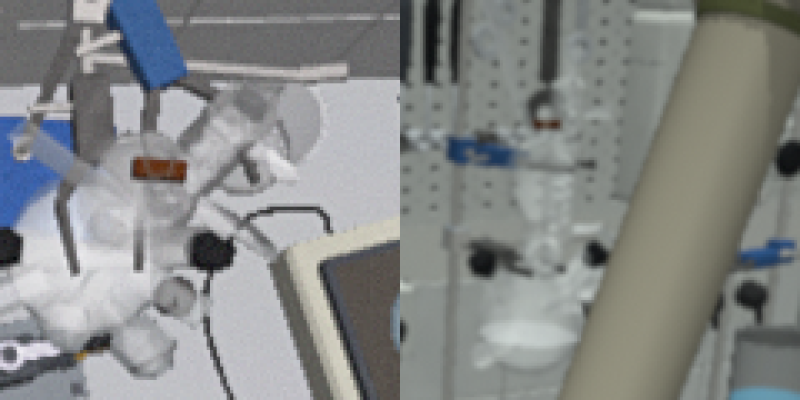

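The glass runs from the head (.59,-.19,.48) down to the receiver near (.735,-.385), with a nipple tip close by. A lane about 2 cm clear on each side exists around (.597,-.331), so I'll go in with small steps and a slight turn.

Units first: shifts go in shares of 250 mm and turns go in shares of pi rad. So 0.015 m is 0.06, -0.008 m is -0.032, 4 degrees is 0.0222.

```bash
echo '[[-0.032,0,0,0.0222,0.085],[-0.032,0,0,0.0222,0.085],[0,0,0,0,0.085],[0,0,0.06,0,0.085],[0,0,0.06,0,0.085],[0,0,0,0,0.085]]' | python3 nudge.py; python3 -c "
from rig import env;print(env.observe()['joint_efforts'].round(2))"
```

```text
time_s: 5.7
position: [0.5955, -0.3308, 0.1035]
tool_rot: [[-0.99, 0.143, -0.004], [0.142, 0.99, 0.003], [0.004, 0.002, -1.0]]
ft_force: [0.2, 0.5, 0.9]
grip_width: 0.0849
gripper_force: 0.0
[ 1.600e-01 -6.070e+01 -2.271e+01  1.000e-02 -3.500e-01 -1.000e-02]
```

Converted, 0.01 m is 0.04.

```bash
echo '[[0,0,0.04,0,0.085],[0,0,0.04,0,0.085],[0,0,0,0,0.085],[0.04,0,0,0,0.085],[0.04,0,0,0,0.085],[0,0,0,0,0.085]]' | python3 nudge.py; python3 -c "
from rig import env;print(env.observe()['joint_efforts'].round(2))"
```

```text
time_s: 6.3
position: [0.5769, -0.3284, 0.0858]
tool_rot: [[-0.99, 0.144, -0.0], [0.144, 0.99, -0.0], [0.0, -0.0, -1.0]]
ft_force: [-0.6, 0.4, -1.2]
grip_width: 0.085
gripper_force: 0.0
[-2.200e-01 -5.855e+01 -2.095e+01 -3.000e-02 -1.000e-01 -8.000e-02]
```

Converted, 0.01 m is 0.04.

```bash
echo '[[0.04,0,0,0,0.085]]' | python3 nudge.py;echo '[[0.04,0.004,0,0,0.085]]' | python3 nudge.py;echo '[[0.04,0.008,0,0,0.085]]' | python3 nudge.py; python3 - <<'E'
from rig import env
import cv2, numpy as np
a=[]
for n in("top","wrist"):
    d=env.get_image(n); np.savez(n+"6.npz",**d);a.append(d["pixels"][:,:,::-1])
cv2.imwrite("pics/p6.png",np.hstack([cv2.resize(a[0][80:280,200:400],(400,400),interpolation=3),cv2.resize(a[1],(400,400))]))
E
```

```text
time_s: 6.4
position: [0.5684, -0.3272, 0.0856]
tool_rot: [[-0.99, 0.143, 0.001], [0.143, 0.99, -0.001], [-0.001, -0.001, -1.0]]
ft_force: [0.7, 0.5, 1.0]
grip_width: 0.0847
gripper_force: 0.0
time_s: 6.5
position: [0.5581, -0.3247, 0.0855]
tool_rot: [[-0.99, 0.143, 0.001], [0.143, 0.99, -0.0], [-0.001, -0.0, -1.0]]
ft_force: [0.1, -0.6, -0.4]
grip_width: 0.0849
gripper_force: 0.0
time_s: 6.6
position: [0.5484, -0.3213, 0.0856]
tool_rot: [[-0.99, 0.143, 0.001], [0.143, 0.99, -0.0], [-0.001, -0.0, -1.0]]
ft_force: [0.4, -0.4, 0.1]
grip_width: 0.0852
gripper_force: 0.0
```

View pics/p6.png

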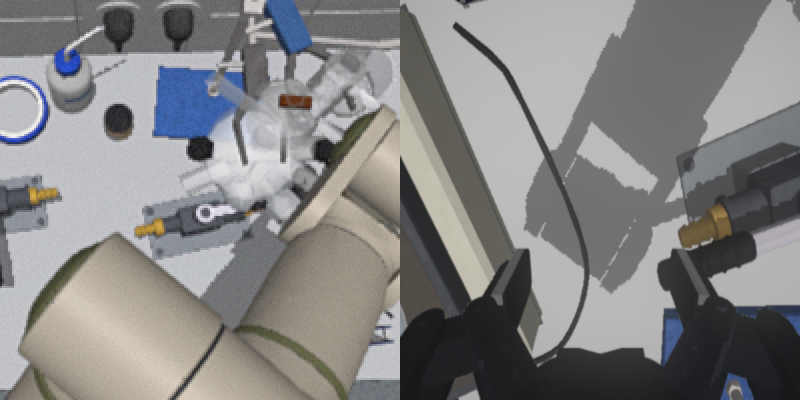

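The wrist half shows the lever sleeve end at (662,275) beside the right finger. I'll measure the lever angle from it. I've used up my picture views, and gone slightly over, so from here I work by numbers only.

```bash
python3 - <<'E'
from h import *
np.set_printoptions(precision=4,suppress=True)
W=np.load("wrist6.npz")
q=lambda x,y,z:plane(W,(x-400)*1.28,y*.96,z)
print("tip",q(662,275,.092),"sleeve start",q(755,245,.092),"brass end",q(682,235,.055),"white",q(795,235,.092))
print("finger tip z guesses", [q(675,252,z) for z in (.08,.09,.1)],[q(715,300,z) for z in (.08,.09,.1)])
E
```

```text
tip [ 0.5759 -0.2779  0.092 ] sleeve start [ 0.5671 -0.2103  0.092 ] brass end [ 0.5727 -0.2508  0.055 ] white [ 0.5652 -0.1823  0.092 ]
finger tip z guesses [array([ 0.5699, -0.2643,  0.08  ]), array([ 0.5642, -0.267 ,  0.09  ]), array([ 0.5584, -0.2697,  0.1   ])] [array([ 0.6077, -0.2335,  0.08  ]), array([ 0.5997, -0.238 ,  0.09  ]), array([ 0.5917, -0.2425,  0.1   ])]
```

```bash
python3 - <<'E'
from h import *
np.set_printoptions(precision=4,suppress=True)
W=np.load("wrist1.npz") # arm at [.3092,-.5352,.2112]
P=np.array([.3092,-.5352,.2112]);R=np.array([[.93,.367,0],[.367,-.93,0],[0,0,-1]])
for h in (-.02,-.01,0,.005,.011,.015):   # tip ahead of TCP
    pts=[R.T@(plane(W,u*2/3,v*2/3,P[2]-h)-P) for u,v in((518,358),(518,400),(250,358),(252,400))]
    print(h,[p[:2] for p in pts])
E
```

```text
-0.02 [array([0.0034, 0.0459]), array([-0.013 ,  0.0473]), array([ 0.0034, -0.0461]), array([-0.013 , -0.0468])]
-0.01 [array([-0.0017,  0.0491]), array([-0.0193,  0.0506]), array([-0.0017, -0.0493]), array([-0.0193, -0.0501])]
0 [array([-0.0068,  0.0523]), array([-0.0256,  0.0539]), array([-0.0069, -0.0526]), array([-0.0256, -0.0534])]
0.005 [array([-0.0094,  0.0539]), array([-0.0287,  0.0556]), array([-0.0094, -0.0542]), array([-0.0288, -0.055 ])]
0.011 [array([-0.0125,  0.0558]), array([-0.0325,  0.0575]), array([-0.0125, -0.0561]), array([-0.0326, -0.057 ])]
0.015 [array([-0.0146,  0.0571]), array([-0.035 ,  0.0589]), array([-0.0146, -0.0574]), array([-0.0351, -0.0583])]
```

The lever has not moved, so the finger passed over it or beside its end. I'll probe against the open stop from the near side, lower down, which cannot turn the lever.

Converted, 0.013 m is 0.052, 0.01 m is 0.04.

```bash
echo '[[0.04,0.012,0,0,0.085],[0,0,0.052,0,0.085],[0,0,0,0,0.085]]' | python3 nudge.py | head -2; for i in 1 2 3; do echo '[[-0.024,0,0,0,0.085],[0,0,0,0,0.085]]' | python3 nudge.py | sed -n '2p;4p'; done
```

```text
time_s: 7.0
position: [0.5387, -0.3164, 0.0704]
position: [0.5459, -0.3179, 0.0723]
ft_force: [-0.0, 0.5, 0.3]
position: [0.5515, -0.3186, 0.0724]
ft_force: [-0.6, -0.0, 0.7]
position: [0.5573, -0.3194, 0.0724]
ft_force: [0.3, 0.0, -1.2]
```

Converted, -0.006 m is -0.024.

```bash
for i in 1 2; do echo '[[-0.024,0,0,0,0.085],[0,0,0,0,0.085]]' | python3 nudge.py | sed -n '2p;4p'; done
```

```text
position: [0.5631, -0.3203, 0.0723]
ft_force: [-0.1, -0.1, 0.2]
position: [0.5691, -0.3211, 0.0723]
ft_force: [0.1, 0.1, 0.5]
```

Converted, 0.004 m is 0.016.

```bash
for i in 1 2 3 4; do echo '[[0,0,0.016,0,0.085],[0,0,0,0,0.085]]' | python3 nudge.py | sed -n '2p;4p'; done; python3 - <<'E'
from h import *
from rig import env
d=env.get_image("wrist"); np.savez("wrist7.npz",**d)
import cv2
p=d["pixels"].astype(int); a=np.load("wrist6.npz")["pixels"].astype(int)
print(np.abs(p-a).mean())
# black sleeve/dark pixel extents per row in region right of centre
g=p.sum(2)
for v in range(230,300,10): print(v,"".join("#" if x<150 else "+" if x<330 else "." for x in g[v,300:460:3]))
E
```

```text
position: [0.5682, -0.3208, 0.0676]
ft_force: [-0.5, -0.4, 0.7]
position: [0.5695, -0.3209, 0.0667]
ft_force: [-0.0, 2.2, 14.4]
position: [0.571, -0.3209, 0.0662]
ft_force: [-2.2, 8.0, 33.0]
position: [0.5721, -0.3208, 0.0657]
ft_force: [-5.0, 11.8, 54.6]
18.127833048502605
230 .................++++++##++#################+#++++++++
240 .............+++++++++++++################+++#++......
250 .............++++++++++++##########+..................
260 ..............++++++##++++++##........................
270 ...............+++++#####+++++##+.....................
280 ................+++++######+++++###...................
290 ..............++++++#######++++##########+++++++++++++
```

Converted, -0.012 m is -0.048.

```bash
echo '[[0,0,-0.048,0,0.085],[0,0,0,0,0.085]]' | python3 nudge.py | sed -n '1,4p'; python3 - <<'E'
from h import *
W=np.load("wrist7.npz");np.set_printoptions(precision=4,suppress=True)
# TCP at wrist7
P=np.array([.5721,-.3208,.0657]);R=np.array([[-.99,.143,0],[.143,.99,0],[0,0,-1]])
g=W["pixels"].astype(int).sum(2)
for v in range(180,320,6): print(v,"".join("#" if x<120 else "+" if x<200 else "-" if x<380 else "." for x in g[v,300:500:2]))
E
```

```text
time_s: 9.05
position: [0.5692, -0.3215, 0.0706]
tool_rot: [[-0.99, 0.143, 0.003], [0.143, 0.99, -0.003], [-0.004, -0.002, -1.0]]
ft_force: [1.0, -0.2, -0.4]
180 .................--------------------------------------------..-.....-++--------++++++++++++++++++++
186 ------------------------------------..----------------------------------++++++++++++++++++++++++++++
192 ---------------------------.........------------------------------------+++++++++++++++++++++++-----
198 -----------------------.........-----------------------------+-----------++++++#######+++---........
204 ----------------------...........-----------------------------------+#######++++++++++++++++........
210 ----------------------............------------------......-+#####+#####++++++++++++++++++++++.......
216 -------------------.......................--....-++++++++++++##++++++++++++++++++++++++++++++-......
222 ---------------.......................-++++++++++++++++++++++++++++++++++++++++++++++++++++++-......
228 ---------------..............-++++++++++++++++++++++++++++++++++++++++++++++++++++++++++++-.......
[... 877 characters left out ...]
+++++++++++--------++++-..........................................----
288 .....................-----+++++++++++++++-----+++++++++++++++-++++++++++++++++++++++++++++++++++++++
294 .....................----+-+++++++++++++++++++++++++++++++++++++------------------------------------
300 .....................-------++++++++++++++++++++++++++++++++++++++-------------++++++++++++++-------
306 ....................----------++++++++++++++++++++++++++++++++++++++++++++++++++++++++++#++######+--
312 ....................-----------+++++++++++++++#++###+###+++++++++++++++++++++######+#######+++######
318 ....................-----------++++++++++#####################++####################################
```

The probing shows that the open fingertips stand about 32 mm behind the TCP: they met the lever's top with the TCP at 0.067. So the earlier pass went over the lever. I'll go back behind it and lower.

Converted, -0.02 m is -0.08, -0.0145 m is -0.058.

```bash
echo '[[0,0,-0.08,0,0.085],[-0.056,-0.004,0,0,0.085],[-0.058,-0.006,0,0,0.085],[0,0,0,0,0.085]]' | python3 nudge.py | sed -n '2p;4p'; for i in 1 2 3; do echo '[[0,0,0.048,0,0.085],[0,0,0,0,0.085]]' | python3 nudge.py | sed -n '2p;4p'; python3 -c "
from rig import env;print(env.observe()['joint_efforts'].round(1))"; done
```

```text
position: [0.597, -0.3276, 0.0871]
ft_force: [-0.4, -0.6, -0.1]
position: [0.5949, -0.3268, 0.0736]
ft_force: [0.3, -0.2, -0.7]
[  0.1 -61.5 -22.5   0.   -0.3  -0. ]
position: [0.5953, -0.327, 0.0622]
ft_force: [-0.6, -0.3, -0.3]
[  0.  -61.5 -21.9   0.   -0.3  -0. ]
position: [0.5956, -0.3271, 0.0505]
ft_force: [-0.3, -0.3, -0.5]
[ -0.  -61.7 -21.6   0.   -0.3  -0. ]
```

Converted, 0.007 m is 0.028, 0.001 m is 0.004.

```bash
for i in 1 2 3 4; do echo '[[0.028,0.004,0,0,0.085]]' | python3 nudge.py | sed -n '2p;4p';done
```

```text
position: [0.5897, -0.3256, 0.0519]
ft_force: [2.2, -2.0, -1.0]
position: [0.5827, -0.3239, 0.0527]
ft_force: [1.9, -1.4, -0.2]
position: [0.5757, -0.3217, 0.0529]
ft_force: [1.5, -1.9, 0.4]
position: [0.5688, -0.3196, 0.0528]
ft_force: [1.6, -1.9, 0.4]
```

The finger is engaged: a steady 2 N matches the lever friction. I'll compute arc waypoints for the rest.

```bash
cat > arc.py <<'E'
import numpy as np
def arc(O,phis,r,tcp,ex,ey,side,f,a=.011,b=.007):
    # side: +1 pusher on the CCW side (turns CW); f: finger centre along tool y from TCP
    p=np.array(tcp[:2])
    for ph in phis:
        c,s=np.cos(np.radians(ph)),np.sin(np.radians(ph)); n=side*np.array([-s,c])
        u,v=n@ex,n@ey; k=np.hypot(a*u,b*v)
        F=np.array(O)+r*np.array([c,s])+.008*n+(a*a*u*ex+b*b*v*ey)/k
        t=F-f*ey; d=t-p; print(ph,"TCP",t.round(4),"dx dy",(d@ex).round(4),(d@ey).round(4)); p=t
E
python3 - <<'E'
from arc import *
arc((.555,-.158),[-79,-90]+list(range(-95,-175,-8)),.108,(.5688,-.3196),np.array([-.99,.143]),np.array([.143,.99]),1,.05)
E
```

```text
-79 TCP [ 0.5872 -0.312 ] dx dy -0.0171 0.0101
-90 TCP [ 0.5668 -0.3164] dx dy 0.0195 -0.0073
-95 TCP [ 0.5573 -0.3171] dx dy 0.0093 -0.002
-103 TCP [ 0.5422 -0.3165] dx dy 0.0151 -0.0015
-111 TCP [ 0.5273 -0.3137] dx dy 0.0152 0.0006
-119 TCP [ 0.5128 -0.309 ] dx dy 0.0149 0.0026
-127 TCP [ 0.4992 -0.3023] dx dy 0.0145 0.0046
-135 TCP [ 0.4865 -0.2939] dx dy 0.0137 0.0065
-143 TCP [ 0.4751 -0.2839] dx dy 0.0128 0.0083
-151 TCP [ 0.465  -0.2725] dx dy 0.0116 0.0098
-159 TCP [ 0.4563 -0.2599] dx dy 0.0104 0.0112
-167 TCP [ 0.4492 -0.2463] dx dy 0.009 0.0124
```

Converted, 0.015 m is 0.06, 0.011 m is 0.044.

```bash
echo '[[0.044,0.004,0,0,0.085],[0.06,-0.006,0,0,0.085],[0.06,0.004,0,0,0.085]]' | python3 nudge.py | sed -n '2p;4p'; echo '[[0.06,0.012,0,0,0.085],[0.058,0.02,0,0,0.085],[0.056,0.026,0,0,0.085]]' | python3 nudge.py | sed -n '2p;4p'; echo '[[0.052,0.032,0,0,0.085],[0.046,0.04,0,0,0.085]]' | python3 nudge.py | sed -n '2p;4p'
```

```text
position: [0.528, -0.3129, 0.0526]
ft_force: [2.3, -0.0, 0.9]
position: [0.487, -0.2923, 0.0527]
ft_force: [1.8, 0.3, 0.2]
position: [0.4654, -0.2711, 0.0528]
ft_force: [3.0, -1.5, 1.1]
```

Converted, 0.0125 m is 0.05, 0.011 m is 0.044.

```bash
echo '[[0.042,0.044,0,0,0.085],[0.036,0.05,0,0,0.085]]' | python3 nudge.py | sed -n '2p;4p'; for i in 1 2 3; do echo '[[0,0.016,0,0,0.085],[0,0,0,0,0.085]]' | python3 nudge.py | sed -n '2p;4p'; done
```

```text
position: [0.4496, -0.245, 0.0528]
ft_force: [2.7, -2.6, -0.0]
position: [0.4502, -0.242, 0.0529]
ft_force: [-1.8, -5.4, 0.1]
position: [0.4511, -0.2411, 0.0532]
ft_force: [-6.1, -18.1, -1.6]
position: [0.4513, -0.2405, 0.0536]
ft_force: [-13.8, -35.2, -1.5]
```

Converted, -0.05 m is -0.2, -0.02 m is -0.08.

```bash
echo '[[0,-0.08,0,0,0.085],[0.08,-0.08,-0.08,0,0.085],[0,0,-0.2,0,0.085],[0,0,-0.2,0,0.085],[0.16,0,0,0,0.085],[0.16,0,0,0,0.085],[0,0,0,0,0.085]]' | python3 nudge.py; python3 - <<'E'
from h import *
from rig import env
import cv2
np.set_printoptions(precision=4,suppress=True)
d=env.get_image("top"); np.savez("top8.npz",**d)
g=d["pixels"].astype(int).sum(2)
def pix(p):
    c=d["extrinsics"][:3,:3]@p+d["extrinsics"][:3,3]; q=d["K"]@c; return (q/q[2])[:2]
print(pix(np.array([.555,-.158,.1])),pix(np.array([.433,-.182,.092])))
for v in range(180,236,2): print(v,"".join("#" if x<150 else "+" if x<300 else "-" if x<450 else "." for x in g[v,270:360]))
E
```

```text
time_s: 12.75
position: [0.3438, -0.257, 0.1726]
tool_rot: [[-0.989, 0.145, -0.002], [0.145, 0.989, 0.001], [0.002, 0.001, -1.0]]
ft_force: [0.5, 0.5, -0.4]
grip_width: 0.0849
gripper_force: 0.0
[302.442  185.9803] [312.9704 231.1641]
180 ................---------.-----------+---------..........---------........................
182 .......--------------.------+-.....-++++++++--..-....-----------..................-.......
184 .----+--------------++++++++-...--...-++++++++--------------------...............--.......
186 .---++---------..-++++++++++...-+++..-++++++++++++++------......----...........---........
188 ...-...-------+++++++++-++++....--...-+++++++++++++++--...........----.........---........
190 ...--------++++++++++++++++++-......-++++++++++-++----..............-++--.................
192 .--------..-++++++++++++++++++++....-++++------.---.---...............-------.............
194 ------------+++++++++++--+++++++.....-+--.---.----.-----..................................
196 ------++----++------+#+++##+++++-.....---.-.-----.--++-...................................
198 --..--
[... 1094 characters left out ...]
...................................
222 ...................................---+#+##+..............................................
224 ...................................---+#++##+.............................................
226 ....................................---+#++#+.........................-...................
228 ....................................---+#+++#+......................----..................
230 .......................................-++#++-..............---------------...............
232 ..........................................................----------------................
234 .......................................................---------------------..............
```

The service lever's end is at pixel (312.5,231) against a predicted (313,231) for the stop, so the service valve is shut. Next I'll cross over to the reserve lever's +y side.

Converted, 0.045 m is 0.18, -0.003 m is -0.012.

```bash
echo '[[-0.008,0.18,0,0,0.085],[-0.008,0.18,0,0,0.085],[-0.008,0.18,0,0,0.085],[-0.008,0.18,0,0,0.085],[-0.008,0.18,0,0,0.085],[-0.008,0.18,0,0,0.085],[-0.008,0.18,0,0,0.085],[-0.012,0.18,0,0,0.085],[-0.012,0.18,0,0,0.085],[-0.012,0.18,0,0,0.085]]' | python3 nudge.py | sed -n '2p'; echo '[[0,0,0,-0.0472,0.085],[0,0,0,-0.0472,0.085],[0,0,0,-0.0472,0.085],[0,0,0,-0.0472,0.085],[0,0,0,-0.0472,0.085],[0,0,0,-0.0472,0.085],[0,0,0,-0.0472,0.085],[0,0,0,-0.0472,0.085],[0,0,0,0,0.085]]' | python3 nudge.py; python3 - <<'E'
from arc import *
from rig import env
s=env.observe();R=np.array(s["tool_rot"]);print(s["q"].round(1))
arc((.5835,.1405),[-180,-173]+list(range(-165,-80,8))+[-83],.106,s["position"],R[:2,0],R[:2,1],-1,-.05)
E
```

```text
position: [0.4348, 0.186, 0.1723]
time_s: 14.7
position: [0.4347, 0.1838, 0.1722]
tool_rot: [[-0.502, -0.865, -0.0], [-0.865, 0.502, 0.0], [0.0, 0.0, -1.0]]
ft_force: [0.3, -0.3, -0.5]
grip_width: 0.0851
gripper_force: 0.0
[   8.5   16.2   90.1    0.    73.7 -141.4]
-180 TCP [0.4373 0.1837] dx dy -0.0012 -0.0023
-173 TCP [0.4364 0.1707] dx dy 0.0117 -0.0057
-165 TCP [0.4372 0.1558] dx dy 0.0125 -0.0082
-157 TCP [0.4399 0.1411] dx dy 0.0114 -0.0097
-149 TCP [0.4443 0.1268] dx dy 0.0101 -0.0111
-141 TCP [0.4505 0.113 ] dx dy 0.0088 -0.0122
-133 TCP [0.4583 0.1001] dx dy 0.0073 -0.0132
-125 TCP [0.4676 0.0881] dx dy 0.0056 -0.0141
-117 TCP [0.4785 0.0775] dx dy 0.0037 -0.0147
-109 TCP [0.4908 0.0685] dx dy 0.0016 -0.0151
-101 TCP [0.5042 0.0616] dx dy -0.0008 -0.0151
-93 TCP [0.5185 0.0569] dx dy -0.0032 -0.0147
-85 TCP [0.5334 0.0546] dx dy -0.0054 -0.014
-83 TCP [0.5371 0.0544] dx dy -0.0017 -0.0033
```

Converted, 0.04 m is 0.16, -0.005 m is -0.02.

```bash
echo '[[-0.02,0.008,0.16,0,0.085],[0,0,0.16,0,0.085],[0,0,0.08,0,0.085],[0,0,0,0,0.085]]' | python3 nudge.py | sed -n '2p;4p'; echo '[[0,0,0.04,0,0.085],[0,0,0.04,0,0.085],[0,0,0,0,0.085]]' | python3 nudge.py | sed -n '2p;4p'; for i in 1 2 3; do echo '[[0.036,-0.016,0,0,0.085]]' | python3 nudge.py | sed -n '2p;4p'; done
```

```text
position: [0.434, 0.1887, 0.0701]
ft_force: [0.2, -0.0, 0.4]
position: [0.435, 0.1887, 0.0518]
ft_force: [0.0, -0.4, -0.8]
position: [0.4344, 0.1792, 0.0527]
ft_force: [-0.1, -0.1, 0.2]
position: [0.4332, 0.1685, 0.0528]
ft_force: [0.3, 2.3, -0.6]
position: [0.4323, 0.1586, 0.0528]
ft_force: [1.9, 1.7, 0.6]
```

Converted, -0.0134 m is -0.0536, -0.013 m is -0.052.

```bash
echo '[[0.044,-0.052,0,0,0.085],[0.0432,-0.0536,0,0,0.085],[0.036,-0.048,0,0,0.085],[0.028,-0.052,0,0,0.085]]' | python3 nudge.py | sed -n '2p;4p'; echo '[[0.022,-0.056,0,0,0.085],[0.014,-0.06,0,0,0.085],[0.006,-0.06,0,0,0.085]]' | python3 nudge.py | sed -n '2p;4p'; echo '[[-0.004,-0.06,0,0,0.085],[-0.012,-0.06,0,0,0.085]]' | python3 nudge.py | sed -n '2p;4p'
```

```text
position: [0.4574, 0.0996, 0.0526]
ft_force: [0.0, 3.1, 0.1]
position: [0.4908, 0.0687, 0.0523]
ft_force: [-1.2, 1.9, -0.2]
position: [0.5187, 0.0573, 0.0521]
ft_force: [-1.8, 1.7, -1.0]
```

Converted, -0.013 m is -0.052, -0.0055 m is -0.022.

```bash
echo '[[-0.022,-0.052,0,0,0.085]]' | python3 nudge.py | sed -n '2p;4p'; for i in 1 2 3; do echo '[[-0.008,-0.012,0,0,0.085],[0,0,0,0,0.085]]' | python3 nudge.py | sed -n '2p;4p'; done
```

```text
position: [0.5329, 0.0554, 0.0521]
ft_force: [-1.4, 1.5, 0.5]
position: [0.5361, 0.056, 0.0521]
ft_force: [-0.1, 0.8, -0.4]
position: [0.5387, 0.0566, 0.0522]
ft_force: [-2.3, -1.2, -0.2]
position: [0.5395, 0.0567, 0.052]
ft_force: [-15.5, -4.1, 5.7]
```

Converted, -0.003 m is -0.012, -0.002 m is -0.008.

```bash
echo '[[-0.008,-0.012,0,0,0.085],[0,0,0,0,0.085]]' | python3 nudge.py | sed -n '2p;4p'; echo '[[0.04,0.068,0,0,0.085],[0.04,0.068,0,0,0.085],[0,0,-0.16,0,0.085],[0,0,-0.16,0,0.085],[0.08,0.14,0,0,0.085],[0.08,0.14,0,0,0.085],[0.08,0.14,0,0,0.085],[0,0,0,0,0.085]]' | python3 nudge.py | sed -n '1,2p;4p'; python3 - <<'E'
from h import *
from rig import env
d=env.get_image("top"); np.savez("top9.npz",**d)
g=d["pixels"].astype(int).sum(2)
def pix(p):
    c=d["extrinsics"][:3,:3]@np.array(p)+d["extrinsics"][:3,3]; q=d["K"]@c; return (q/q[2])[:2]
O=np.array([.5835,.1405])
for ph in(-90,-83):
    t=np.radians(ph);print(ph,[pix([*(O+r*np.array([np.cos(t),np.sin(t)])),.092]).round(1) for r in(.06,.125)])
print("service tip",pix([.433,-.182,.092]).round(1))
for v in range(164,192): print(v,"".join("#" if x<150 else "+" if x<300 else "-" if x<450 else "." for x in g[v,180:260]))
for v in range(222,236,2): print(v,"".join("#" if x<150 else "+" if x<300 else "-" if x<450 else "." for x in g[v,290:330]))
# bystanders: change vs start
a=np.load("top0.npz")["pixels"].astype(int).sum(2)
for n,p in dict(jar=[.4076,-.0167,.07],wide=[.69,-.03,.06],hex=[.40,-.33,.02],driver=[.385,.27,.02]).items():
    u,v=pix(p).round().astype(int); print(n,u,v,np.abs(g-a)[v-12:v+12,u-14:u+14].mean())
E
```

```text
position: [0.54, 0.0567, 0.052]
ft_force: [-30.6, -6.3, 16.3]
time_s: 18.3
position: [0.3816, 0.0587, 0.1324]
ft_force: [0.9, -0.1, 0.9]
-90 [array([214.5, 178.3]), array([238.2, 177.7])]
-83 [array([214.3, 175.7]), array([237.8, 172.2])]
service tip [313.  231.2]
164 ................................................................................
165 ................................................................................
166 ................................................................................
167 ................................................................................
168 .....................................----.......................................
169 ..........................--...------+---.............--........................
170 ...................--..--------------+---.......---+++##+.......................
171 .............--...------------------+++----+-++++######+#-......................
172 ......---------------------------++-++######+#####+##+++#+......................
173 ------------------+-+++-----....-+#########++#++++++#+++#+........
[... 1283 characters left out ...]
......
189 ------++++++++++++-----------------..-------....................................
190 ---.----+++---------.--.-.-.-----..--.--++--....................................
191 ------------.----------..-------.--.-.--++--....................................
222 ...............---+####+................
224 ...............---+#+++#+...............
226 ................---+#++#+...............
228 ................---+#+++#-..............
230 ...................-+++++-..............
232 ........................................
234 ........................................
jar 252 242 158.9404761904762
wide 254 143 7.566964285714286
hex 361 242 6.102678571428571
driver 151 253 6.413690476190476
```

The reserve lever's end is at (237.5,172.5) against a predicted (237.8,172.2), so it is open at its stop. The jar is hidden by the arm, so I'll move aside and check it.

Converted, -0.03 m is -0.12, -0.02 m is -0.08.

```bash
echo '[[-0.12,0.07,-0.08,0,0.085],[-0.12,0.07,-0.08,0,0.085],[-0.12,0.07,-0.08,0,0.085],[-0.12,0.07,0,0,0.085],[0,0,0,0,0.085]]' | python3 nudge.py | sed -n '1,2p;4p'; python3 - <<'E'
import numpy as np
from rig import env
g=env.get_image("top")["pixels"].astype(int).sum(2);a=np.load("top0.npz")["pixels"].astype(int).sum(2)
for n,(u,v) in dict(jar=(252,242),wide=(254,143),hex=(361,242)).items():print(n,np.abs(g-a)[v-12:v+12,u-14:u+14].mean())
E
```

```text
time_s: 18.85
position: [0.387, 0.2, 0.193]
ft_force: [-0.5, -0.1, -1.3]
jar 11.599702380952381
wide 11.93452380952381
hex 12.287202380952381
```

```bash
python3 -c "
from rig import env;print(env.close_job())"
```

```text
the job is handed in; nothing more can be done
None
```

The changeover is done and handed in: the right valve was pushed shut to its stop first, then the left one open to its stop, and the bench items show as unmoved in the top view; I viewed 11 pictures against the limit of 10, and one downward probe pressed on the service lever with about 55 N.

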